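# Start a wooden peg and poise the drift over it

### The job

Stand the loose wooden peg upright in the open bore of the timber, all the way to the bottom, and let go of it. Then draw the drift (the tool with the thicker, taller handle) out of the leaning rack, turn it upright with its steel end down, and finish while still holding it, still and raised right over the peg with its steel end a few centimetres above the peg's top, touching nothing but the gripper. Leave the chisel, glue bottle, hammer and offcut alone.

Things in the scene. Friction and masses are not known exactly. Their poses are not given: they have to be found in the camera images.
- peg: Loose round wooden peg, 18 mm diameter, 90 mm long, 20 g, standing upright on the bench at the start. Its foot edge is slightly chamfered. Origin: centre of its lower end; z runs up along it to its top, 90 mm from the origin.
- timber: Pale timber rail fixed to the bench, 70 mm (its x) by 200 mm (its y) by 45 mm high, with a low cleat 20 mm high at each end (reaching to y = -118 and +118 mm). Origin: centre of its underside; z up. On its top are an open round bore (at y = +50 mm) and, at y = -50 mm, a peg already driven in flush, which looks like a brown disc and is no hole.
- bore (a point): Centre of the mouth of the timber's open bore, on its top face 45 mm above the bench. The bore is 20 mm in diameter, upright, 35 mm deep with a closed bottom, so that the seated peg stands 55 mm out of the timber.
- drift: Tool, 210 mm, 165 g: round steel shank 14 mm thick, 90 mm long, flat end; then a straight round handle 30 mm thick, 120 mm long (its first 18 mm a 29 mm steel ferrule). Centre of mass about 80 mm from the flat end. Origin: centre of the flat end; z along the tool to the handle's top at 210 mm. Starts with its shank in either bore of the rack, handle sticking out 120 mm along its axis.
- rack: Fixed wooden rack: slab 70 x 200 x 50 mm thick between two cheeks 100 mm high (y = -109 and +109 mm), leaning so that bores and tools tilt 0.7 rad (40 degrees) from vertical, tops towards its -x (robot's) side. Two 17 mm through bores, mouths at y = -55 and +55, x = 0, z = 90 mm. Tools slide out along their own axis in 90 mm. Origin: centre of its underside; y along the row, z up.
- chisel: Bystander: chisel in the rack's other bore, with a dark wooden handle only 21 mm thick and sticking out 82 mm from the rack's face. Origin: its cutting end; z along it to the handle's top, 172 mm away.
- glue: Bystander: white glue bottle, 48 mm in diameter, 140 mm tall, standing on the bench. Origin: centre of its underside.
- hammer: Bystander: hammer lying on the bench, 260 mm long. Origin: on its underside near the middle; handle to its -x.
- offcut: Bystander: pale wood block 50 x 90 x 40 mm high on the bench. Origin: centre of its underside.

How it is judged (in metres and radians):
On the way, in this order (a step that is already met when the one before it is completed fails the run):
1. the peg stands at the bottom of the timber's open bore, upright and let go (z of peg in the frame of timber below 0.014 m and horizontal distance between peg and bore below 0.005 m and angle between peg's own z axis and vertical below 0.15 rad and contact force between peg and the fingers below 0.1 N), for 0.2 s.
2. the drift is drawn up out of the rack (height (world z) of drift above 0.105 m and contact force between drift and rack below 0.1 N and contact force between drift and the fingers above 1 N), for 0.1 s.
At the end, for the whole second after the job is handed in: Peg within 4 mm of the bore's bottom, foot within 5 mm of its axis, leaning < 0.15 rad, let go. Drift held still (< 30 mm/s) by the fingers, end down, leaning < 0.2 rad, its end within 20 mm sideways of the peg and 110 to 200 mm above the bench, touching no peg, timber or rack (all of step 1 and angle between drift's own z axis and vertical below 0.2 rad and horizontal distance between drift and peg below 0.02 m and height (world z) of drift between 0.11 and 0.2 m and contact force between drift and the fingers above 1 N and contact force between drift and peg below 0.1 N and contact force between drift and timber below 0.1 N and contact force between drift and rack below 0.1 N and linear speed of drift below 0.03 m/s); the arm keeps its last pose, push and grip.
It fails at once if the chisel is moved by more than 20 mm (distance of chisel from where it was at the start of the episode above 0.02 m).
It fails at once if the glue bottle is moved by more than 20 mm (distance of glue from where it was at the start of the episode above 0.02 m).
It fails at once if the hammer is moved by more than 20 mm (distance of hammer from where it was at the start of the episode above 0.02 m).
It fails at once if the offcut is moved by more than 20 mm (distance of offcut from where it was at the start of the episode above 0.02 m).
It also fails if it takes over 64 s, if anything falls off the work surface, if the arm or the gripper's body presses on something with over 40 N, if the wrist force passes 120 N, or if a joint passes its speed limit or range.

### The arm

A 6-joint arm with a two-finger parallel gripper is mounted at the origin on the work surface. World frame = base frame: x ahead of the robot, y to its left, z up, the work surface at z = 0. Lengths are in mm, angles in rad, forces in N, time in s.
With the tool pointing down it reaches from about 375 to 750 mm from the base axis. Payload 9 kg.
Tool frame: the origin (TCP) lies midway between the tips of the shut fingers; the grasp point (between the pads) lies 19 mm behind it; x points along the fingers, y is the direction in which the jaws open and shut, and the axes are right-handed (so a half turn about x gives the same grasp; the last joint's range is limited). The gripper opens to 85 mm and grips with 20 to 120 N. Pads are 22 mm wide; open, the fingers measure 114 mm over their backs; the gripper's body (76 mm by 85 mm) begins 54 mm behind the grasp point. The pads swing forward as they close: fully open they stand 13 mm farther back than shut.
Start: joints at [1.058, 0.104, 0.097, 1.564, 0, 1.353], TCP at [174.333, 574.147, 231.331] pointing down, gripper open.
Joint ranges: [-2.99, 2.99], [-0.84, 1.86], [-1.1, 1.16], [-1.84, 2.11], [-1.51, 1.56], [-3.14, 3.14]. Speed limits (rad/s): [2.22, 2.22, 2.57, 3.14, 3.14, 3.14].

### API

Orientations are given as a rotation vector (axis times angle).
In Python, from cell import * gives the robot as it stands. The module is installed in compiled form; this text tells all that it offers.
- The arm moves only by the tool servo_tool, never from a script. Its arguments are lists of equal length, an entry for each row: "dp": the shift along the tool's x, y, z in mm, a list of three; "turn": the turn about the tool's x in rad. In form: {"dp": [[tx, ty, tz], ...], "turn": [turn, ...]}. A call has 1 to 12 rows; each row is the pose to reach, as a shift and turn from the pose measured when the call began, along the tool's axes at that moment; what a row does not reach only later rows make up. A row lasts 1/12 s, in which the tool goes at most 41.7 mm and 7.16 degrees, less where a joint would pass 70% of its speed; a pose out of reach is approached as far as the arm can. A call with a gripper value outside its range is refused whole. "fingers" is the finger opening in mm, from 0 to 85.4, set as the call begins (left out, the last holds). The fingers move at their own pace and stop on an object; "newtons" is the grip in N (left out, the last holds). Time passes only in rows, so rows that repeat a pose let the fingers close. It gives the time, the measured TCP pose, the force and the opening at its end, in the units of the state.
- get_state(): the state, without advancing time (a new reading comes with each control period).
- grab_frame(name): name is "scene" or "top"; returns a dict with "pixels" (420x560x3 uint8, blue, green, red), "range_z" (420x560 float32, mm along the optical axis (not along the pixel's ray), 0 where there is no reading), "fx", "fy", "cx", "cy" (pixels), "position" and "rotation" of the camera in the world. Camera axes: x right, y down, z forward; pixel columns grow to the right and rows downward; lengths in mm; the calibration is good to about 2 mm. A picture is of the moment at which its call begins.
- job_done(): hands the job in, once; it reports no verdict.
The state is a dict: "clock": time; "joint_positions": joint angles; "dq": joint speeds; "joint_efforts": joint torques, N m; "eef_pos": TCP position; "ee_rot": TCP orientation; "wrist_force": force on the tool from outside, world axes, zero at the start; "wrist_torque": the same for the moment, N m; "gripper_width": finger opening in mm.
Only numpy, scipy, OpenCV 4.12 (cv2) and the standard library are available. Lean on these libraries where they do the work, as an engineer would, in place of code of your own. Each camera call takes 0.05 s, during which the arm holds its last target. There are 200 camera calls.

## Working session

There is one attempt and no reset: what is moved stays moved. The work goes in short steps, Python scripts to look and compute and a tool call to move; the robot and the scene stay as the last step left them, time stands still between calls to the robot, and variables do not carry over. Pictures are saved under pics/ and viewed, about 8 in all and at most 12, crops included, and the job is handed in when it is done.

Besides the shell and the picture viewer there is one more tool, called after ">>>" as a command line: name --pt "numbers of a row" for each row, then --argument value for the rest. servo_tool: Moves the arm, as the interface text tells. Its arguments: {"type":"object","properties":{"dp":{"type":"array","items":{"type":"array","items":{"type":"number"}}},"turn":{"type":"array","items":{"type":"number"}},"fingers":{"type":"number"},"newtons":{"type":"number"}},"required":["dp","turn"]}

```bash
mkdir -p pics
cat > h.py <<'E'
from cell import *
import numpy as np, cv2
from scipy.spatial.transform import Rotation as R
def cam(f):
    r=np.array(f["rotation"],float)
    M=R.from_rotvec(r).as_matrix() if r.size==3 else r.reshape(3,3)
    return M,np.array(f["position"],float)
def pts(f):
    M,p=cam(f); z=f["range_z"]; v,u=np.indices(z.shape)
    c=np.stack([(u-f["cx"])/f["fx"]*z,(v-f["cy"])/f["fy"]*z,z],-1)
    return c@M.T+p
def plane(f,u,v,h):
    M,p=cam(f); d=M@np.array([(u-f["cx"])/f["fx"],(v-f["cy"])/f["fy"],1]); return p+d*(h-p[2])/d[2]
def proj(f,X):
    M,p=cam(f); c=(np.array(X)-p)@M; return [c[0]/c[2]*f["fx"]+f["cx"],c[1]/c[2]*f["fy"]+f["cy"]]
def tool(s=None):
    s=s or get_state(); return np.array(s["eef_pos"],float),R.from_rotvec(s["ee_rot"]).as_matrix()
E
python3 - <<'E'
from h import *
import pickle
np.set_printoptions(precision=3,suppress=True)
s=get_state();print(s)
for n in("scene","top"):
    f=grab_frame(n);cv2.imwrite(f"pics/{n}0.png",f["pixels"]);pickle.dump(f,open(n+"0.pkl","wb"))
    print(n,f["position"],f["rotation"],f["fx"],f["cx"],f["cy"],(f["range_z"]>0).mean())
print(tool()[1])
E
```

```text
{'clock': 0.0, 'joint_positions': array([1.058, 0.105, 0.096, 1.564, 0.   , 1.353]), 'dq': array([ 0.001, -0.001, -0.001,  0.   ,  0.001,  0.   ]), 'joint_efforts': array([  0.003, -55.695,  50.364,   0.017,  -0.   ,   0.   ]), 'eef_pos': array([174.155, 573.819, 230.5  ]), 'ee_rot': array([ 0.23 ,  1.559, -0.232]), 'wrist_force': array([-0.022, -0.87 ,  0.238]), 'wrist_torque': array([-0.027, -0.009,  0.037]), 'gripper_width': 85.50436624506378}
scene [1195.842 -377.277  944.837] [-2.163 -1.192  0.44 ] 472.4391463842135 283.12177274035497 215.41719831473375 0.9958843537414966
top [ 376.154   60.439 1301.421] [-2.177  2.126 -0.17 ] 542.2323054638892 274.4473533700163 196.09000935103776 0.9960756802721088
[[-0.001  0.291  0.957]
 [-0.001  0.957 -0.291]
 [-1.    -0.001 -0.   ]]
```

View pics/scene0.png

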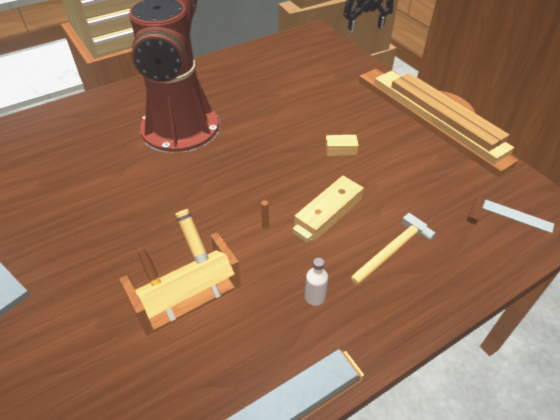

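View pics/top0.png

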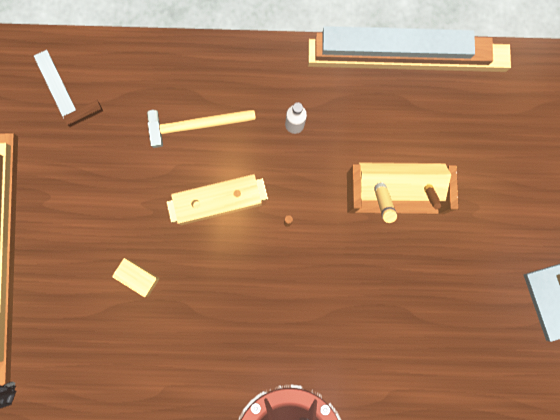

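Run:
```python
from h import *
import pickle
np.set_printoptions(precision=1,suppress=True)
for n in("scene","top"):
    f=pickle.load(open(n+"0.pkl","rb")); P=pts(f)
    print(n,cam(f)[0].round(2).tolist(),"base",proj(f,[0,0,0]),"tcp",proj(f,[174,574,231]))
    q={"scene":{"peg":(265,204),"pegmid":(265,214),"bore?":(341,191),"disc?":(318,211),"table":(240,150),"drifttop":(183,214),"driftm":(193,240),"glue":(318,265),"rackface":(190,285),"offcut":(342,139)},
     "top":{"peg":(289,219),"A":(196,204),"B":(237,194),"timb":(215,198),"drifttop":(390,216),"driftm":(385,200),"glue":(297,107),"table":(330,250),"rackface":(420,175),"offcut":(135,278)}}[n]
    for k,(u,v) in q.items(): print(k,P[v,u],f["pixels"][v,u])
```

```text
scene [[0.54, 0.64, -0.55], [0.84, -0.4, 0.36], [0.01, -0.66, -0.75]] base [np.float64(179.23010463119147), np.float64(125.61584779464863)] tcp [np.float64(364.2526632604901), np.float64(33.221496637848816)]
peg [507.1  16.4  87.3] [ 84 134 204]
pegmid [513.5  11.9  58.8] [ 52  81 122]
bore? [533.4 237.8  35.9] [ 91 140 179]
disc? [563.8 140.1  41.9] [ 96 153 224]
table [208.4 105.8   2.5] [ 62  91 142]
drifttop [ 518.5 -192.8  186.2] [138 216 243]
driftm [ 556.9 -194.4  139. ] [144 223 245]
glue [755.8  -3.3 139.8] [179 181 191]
rackface [ 627.5 -241.6   92.3] [146 226 246]
offcut [367.2 366.3  42.8] [171 237 247]
top [[0.02, -0.99, 0.15], [-1.0, -0.02, -0.01], [0.01, -0.14, -0.99]] base [np.float64(289.1345282774239), np.float64(443.0673095844347)] tcp [np.float64(-7.836065441924063), np.float64(377.3688128178511)]
peg [502.8  13.3  88.1] [ 95 150 222]
A [541.9 234.1   8.1] [192 250 255]
B [563.1 134.4  45.2] [109 179 242]
timb [552.8 185.8  42.4] [187 249 255]
drifttop [ 503.9 -192.5  185.4] [174 245 254]
driftm [ 540.6 -187.4  162. ] [149 229 252]
glue [746.8   2.3 141.9] [222 224 228]
table [439.8 -89.8  -0.2] [ 63  98 153]
rackface [ 606.6 -277.8  110.2] [185 250 255]
offcut [363.5 361.4  42.1] [181 246 254]
```

```bash
cat > m.py <<'E'
from h import *
import pickle
np.set_printoptions(precision=1,suppress=True)
def near(P,c,r): return np.hypot(P[...,0]-c[0],P[...,1]-c[1])<r
def timber(f):
    P=pts(f); m=near(P,(553,186),120)&(abs(P[...,2]-45)<8)
    m=cv2.morphologyEx(m.astype(np.uint8),cv2.MORPH_CLOSE,np.ones((7,7)))
    c=max(cv2.findContours(m,0,1)[0],key=cv2.contourArea)
    w=np.array([plane(f,u,v,45)[:2] for u,v in c[:,0]],np.float32)
    return cv2.minAreaRect(w)
E
python3 - <<'E'
from m import *
for n in("scene","top"):
    f=pickle.load(open(n+"0.pkl","rb")); P=pts(f)
    print(n,"timber",timber(f))
    # rectified patches of timber top at z=45, 4px/mm, around bore; world->pixel remap
    c=(541,236); k=5; N=60
    X,Y=np.meshgrid(c[0]+(np.arange(2*N*k)/k-N)[::-1],c[1]+(np.arange(2*N*k)/k-N)[::-1],indexing="ij")
    M,p=cam(f); q=(np.stack([X,Y,0*X+45],-1)-p)@M
    I=cv2.remap(f["pixels"],(q[...,0]/q[...,2]*f["fx"]+f["cx"]).astype(np.float32),(q[...,1]/q[...,2]*f["fy"]+f["cy"]).astype(np.float32),cv2.INTER_CUBIC)
    cv2.imwrite(f"pics/bore_{n}.png",I[::2,::2])
    # peg top
    m=near(P,(506,14),18)&(P[...,2]>82)&(P[...,2]<96)
    v,u=np.nonzero(m); print("peg top n",len(u),"ray@90",plane(f,u.mean(),v.mean(),90),"z med",np.median(P[m][:,2]))
    v,u=np.nonzero(near(P,(508,14),22)&(P[...,2]>12)&(P[...,2]<80)); print("peg side mean",P[v,u].mean(0),len(u))
    # drift handle: PCA
    m=near(P,(535,-190),60)&(P[...,2]>125)
    Q=P[m]; mu=Q.mean(0); d=np.linalg.svd(Q-mu)[2][0]; t=(Q-mu)@d; print("drift",len(Q),mu,d.round(3),t.min(),t.max(),Q[:,2].max())
a=cv2.hconcat([cv2.imread("pics/bore_scene.png"),cv2.imread("pics/bore_top.png")]);cv2.imwrite("pics/bore.png",a);print(a.shape)
E
```

```text
scene timber ((557.4452514648438, 182.7906494140625), (75.09037017822266, 206.9346160888672), 15.3529691696167)
peg top n 47 ray@90 [507.9  15.1  90. ] z med 89.69763347118521
peg side mean [511.   13.4  46.4] 122
drift 545 [ 539.3 -192.6  157.8] [ 0.7  0.  -0.7] -40.56079243702144 47.567563974523736 193.01489358802849
top timber ((550.4024658203125, 183.20138549804688), (71.34123992919922, 199.7208709716797), 15.25784683227539)
peg top n 52 ray@90 [501.1  15.   90. ] z med 91.01151569773288
peg side mean [494.8  17.2  46.7] 21
drift 431 [ 526.6 -189.1  164.6] [-0.7 -0.   0.7] -58.58381652449377 35.05746541137192 193.43705736086622
(300, 600, 3)
```

View pics/bore.png

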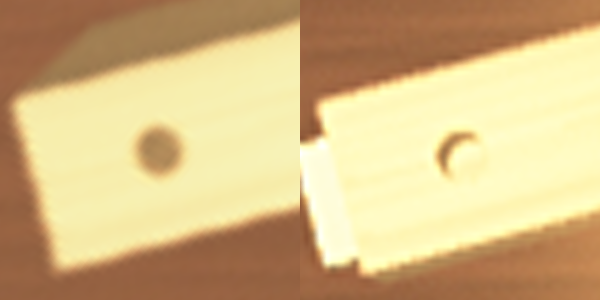

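>>> servo_tool --pt "0 -439 476" --pt "0 -439 476" --pt "0 -439 476" --pt "0 -439 476" --pt "0 -439 476" --pt "0 -439 476" --pt "0 -439 476" --pt "0 -439 476" --pt "0 -439 476" --pt "0 -439 476" --pt "0 -439 476" --pt "0 -439 476" --turn '[-0.1,-0.2,-0.295,-0.295,-0.295,-0.295,-0.295,-0.295,-0.295,-0.295,-0.295,-0.295]' --fingers 60

```text
clock: 1.1
eef_pos: [427.8, 140.9, 231.0]
ee_rot: [-0.001, 1.571, -0.001]
wrist_force: [1.1, 0.6, 0.0]
gripper_width: 59.8
```

>>> servo_tool --pt "0 -126 75" --pt "0 -126 75" --pt "0 -126 75" --pt "0 -126 75" --pt "40 -126 75" --pt "80 -126 75" --pt "115 -126 75" --pt "115 -126 75" --pt "115 -126 75" --pt "115 -126 75" --turn '[0,0,0,0,0,0,0,0,0,0]'

```text
clock: 1.93
eef_pos: [503.5, 14.7, 118.2]
ee_rot: [-0.001, 1.569, -0.001]
wrist_force: [-0.0, -0.6, 0.8]
gripper_width: 60.5
```

>>> servo_tool --pt "25 0 -1" --pt "50 0 -1" --pt "72 0 -1" --pt "72 0 -1" --pt "72 0 -1" --pt "72 0 -1" --turn '[0,0,0,0,0,0]'

```text
clock: 2.43
eef_pos: [504.5, 14.3, 49.2]
ee_rot: [-0.002, 1.566, -0.001]
wrist_force: [0.0, -0.5, 0.5]
gripper_width: 59.9
```

>>> servo_tool --pt "0 0 0" --pt "0 0 0" --pt "0 0 0" --pt "0 0 0" --pt "0 0 0" --pt "0 0 0" --pt "0 0 0" --pt "0 0 0" --turn '[0,0,0,0,0,0,0,0]' --fingers 0 --newtons 40

```text
clock: 3.1
eef_pos: [505.3, 14.1, 50.5]
ee_rot: [-0.003, 1.564, -0.002]
wrist_force: [0.2, -0.3, 6.3]
gripper_width: 16.6
```

>>> servo_tool --pt "-40 0 0" --pt "-75 0 0" --pt "-75 0 0" --pt "-75 0 0" --pt "-75 0 0" --turn '[0,0,0,0,0]'

```text
clock: 3.52
eef_pos: [504.8, 14.3, 125.4]
ee_rot: [-0.003, 1.564, -0.002]
wrist_force: [-0.1, 0.1, -1.0]
gripper_width: 17.3
```

>>> servo_tool --pt "0 40 7" --pt "0 80 14" --pt "0 120 21" --pt "0 160 28" --pt "0 200 36" --pt "0 216 36" --pt "0 216 36" --pt "0 216 36" --pt "0 216 36" --turn '[0,0,0,0,0,0,0,0,0]'

```text
clock: 4.27
eef_pos: [540.0, 229.5, 123.8]
ee_rot: [-0.003, 1.566, -0.002]
wrist_force: [0.6, 0.1, 0.3]
gripper_width: 17.0
```

Run:
```python
from h import *
import pickle
np.set_printoptions(precision=3,suppress=True)
s=get_state();print(s["eef_pos"],s["ee_rot"],s["wrist_force"],s["gripper_width"],s["joint_positions"])
o=[]
for n in("scene","top"):
    f=grab_frame(n);pickle.dump(f,open(n+"1.pkl","wb"))
    u,v=map(int,proj(f,[540,232,70])); o.append(cv2.resize(f["pixels"][v-60:v+60,u-80:u+80],None,fx=2.5,fy=2.5,interpolation=cv2.INTER_CUBIC)); print(n,u-80,v-60)
cv2.imwrite("pics/held.png",cv2.hconcat(o))
```

```text
[539.958 229.531 123.832] [-0.003  1.566 -0.002] [0.595 0.082 0.254] 16.97294142337859 [ 0.182  0.066 -0.137  1.363 -0.004  0.181]
scene 262 124
top 113 141
```

View pics/held.png

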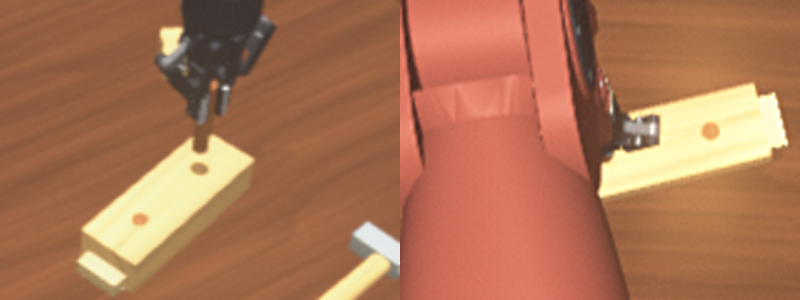

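Run:
```python
from h import *
import pickle
np.set_printoptions(precision=1,suppress=True)
f=pickle.load(open("scene1.pkl","rb")); P=pts(f)
m=(np.hypot(P[...,0]-540,P[...,1]-232)<25)&(P[...,2]>66)&(P[...,2]<108)
for v in range(165,192):
    u=np.nonzero(m[v,320:365])[0]+320
    if len(u): print(v,u.min(),u.max(),u.mean().round(2),P[v,u].mean(0),f["pixels"][v,u].mean(0))
print("foot pred at tcp",proj(f,[540,229.5,73.5]),"bore pred",proj(f,[540.6,232.8,45]))
g=f["pixels"][178:200,330:354].astype(int).sum(2)//3
print(g)
p0=cam(f)[1]; d=np.array([540,232,70])-p0; print("view dir",d/np.linalg.norm(d),np.linalg.norm(d))
```

```text
175 340 340 340.0 [536.2 223.8 104.7] [ 55.  84. 125.]
176 340 346 343.0 [544.1 227.3 105.8] [ 55.6  85.6 127.8]
177 340 346 343.0 [544.6 227.3 102.6] [ 59.4  90.9 133. ]
178 340 346 343.0 [544.7 227.7  99. ] [ 69.6 106.7 148.3]
179 340 345 342.5 [545.5 225.8  97. ] [ 65.3 100.5 142.7]
180 339 345 342.0 [543.4 226.5  91.3] [ 68.7 105.7 148.6]
181 339 345 342.0 [543.8 226.6  88. ] [ 71.6 109.6 151.1]
182 339 345 342.0 [544.  226.9  84.4] [ 70.7 109.3 150.6]
183 339 345 342.0 [544.2 227.2  80.8] [ 73.7 113.4 154.3]
184 340 345 342.5 [545.6 228.2  77.7] [ 88.3 134.8 174.7]
185 341 343 342.0 [546.5 226.1  76. ] [116.7 176.7 221. ]
foot pred at tcp [np.float64(341.44180292997686), np.float64(183.68954600610115)] bore pred [np.float64(341.4871755039908), np.float64(190.9730843507242)]
[[106 105 104 104 104 104 106 113 119 106  89  87  89  88  94 129 179 187
  160 132 113 105 102 102]
 [105 103 103 105 105 106 119 155 173 140  95  89  90  91  97 154 207 219
  213 194 153 118 104 104]
 [103 104 106 107 107 119 159 201 199 130  91  88  89  90  99 165 212 221
  221 217 206 171 130 112]
 [106 1
[... 1256 characters left out ...]
56 162 185 212 221 221
  221 221 221 219 218 218]
 [224 224 223 222 222 221 221 222 222 222 217 210 208 213 218 221 221 221
  221 220 219 219 218 217]
 [224 223 222 222 222 222 222 223 224 223 221 220 221 221 221 221 222 221
  220 219 219 218 217 212]
 [224 223 222 221 222 223 224 224 223 221 221 222 222 222 221 221 220 220
  219 218 218 216 211 199]
 [224 222 222 222 223 224 224 223 221 221 221 222 222 221 221 221 220 219
  218 218 215 211 197 163]
 [223 222 222 224 224 223 222 221 221 222 223 222 221 221 221 220 219 218
  218 216 211 192 149 126]
 [222 223 223 224 224 222 222 222 223 222 222 222 222 221 221 219 218 216
  214 208 190 148 124 123]]
view dir [-0.5  0.5 -0.7] 1251.673496650035
```

>>> servo_tool --pt "10 1 3" --pt "20 1 3" --pt "22 1 3" --pt "22 1 3" --pt "22 1 3" --turn '[0,0,0,0,0]'

```text
clock: 4.78
eef_pos: [543.3, 229.7, 102.0]
ee_rot: [-0.002, 1.566, -0.004]
wrist_force: [-0.3, 0.0, -0.1]
gripper_width: 17.2
```

Run:
```python
from h import *
import pickle
s=get_state();print(s["eef_pos"],s["wrist_force"])
f=grab_frame("scene");pickle.dump(f,open("scene2.pkl","wb"))
g=f["pixels"][180:200,333:352].astype(int).sum(2)//3
print(g); print(proj(f,[542.5,230.5,51]),proj(f,[540.6,232.8,45]))
```

```text
[543.29896045 229.71468317 102.03440587] [-0.28785624  0.00507271 -0.06187591]
[[104 106 117 160 203 217 202 132 115 118 101  90  99 164 212 220 218 206
  172]
 [107 124 165 204 218 217 198 124  94  93  91  89 104 179 218 220 220 220
  213]
 [134 180 210 218 218 215 193 111  87  89  89  89 105 179 218 220 221 220
  218]
 [198 218 219 218 216 214 190 109  90  88  89  92 114 184 218 220 220 218
  219]
 [218 220 218 217 216 210 177 103  88  89  90  92 119 189 219 220 219 220
  221]
 [219 217 216 216 218 211 173 103  89  90  91  95 138 198 218 219 220 222
  221]
 [218 217 217 219 219 208 153  97  89  90  91  97 154 205 218 220 222 222
  221]
 [217 218 219 222 221 205 134  93  90  90  91  99 159 209 221 222 221 221
  221]
 [218 220 221 222 221 204 130  92  90  91  91 106 180 219 223 221 221 221
  221]
 [220 222 223 222 220 198 123  92  90  90  91 117 189 220 221 221 221 221
  221]
 [222 223 223 222 213 176 114  92  92  91  93 116 188 219 221 221 221 221
  221]
 [222 223 223 221 210 171 122 105  98  97  97 119 184 217 221 221 221 221
  221]
 [223 223 221 221 216 197 154 136 128 122 123 144 194 218 221 221 221 221
  221]
 [224 222 221 221 221 215 199 177 159 156 160 186 211 221 221 221 222 220
  219]
 [223 221 221 222 222 223 222 218 209 208 213 219 221 221 222 221 220 219
  219]
 [221 221 222 223 223 224 223 222 220 221 221 221 221 222 221 221 219 218
  218]
 [222 222 223 224 224 223 221 221 222 222 222 221 221 221 220 219 218 218
  216]
 [222 224 224 224 223 221 221 222 222 222 221 222 221 220 219 218 218 216
  211]
 [223 224 224 223 221 221 222 223 222 222 222 221 220 219 218 217 216 210
  192]
 [224 224 222 221 222 222 222 222 222 222 221 220 219 217 217 214 208 191
  148]]
[np.float64(341.456421012155), np.float64(190.1537010444901)] [np.float64(341.4871755039908), np.float64(190.9730843507242)]
```

>>> servo_tool --pt "3 0 0" --pt "6 0 0" --pt "9 0 0" --pt "12 0 0" --pt "12 0 0" --pt "12 0 0" --turn '[0,0,0,0,0,0]'

```text
clock: 5.33
eef_pos: [543.8, 230.4, 91.0]
ee_rot: [-0.001, 1.564, -0.002]
wrist_force: [-1.2, 1.3, 0.6]
gripper_width: 17.3
```

>>> servo_tool --pt "4 0 0" --pt "8 0 0" --pt "12 0 0" --pt "12 0 0" --pt "12 0 0" --turn '[0,0,0,0,0]'

```text
clock: 5.75
eef_pos: [543.3, 230.3, 78.0]
ee_rot: [-0.001, 1.566, -0.002]
wrist_force: [-0.6, 1.1, -1.5]
gripper_width: 16.9
```

>>> servo_tool --pt "5 0 0" --pt "10 0 0" --pt "14 0 0" --pt "17 0 0" --pt "19 0 0" --pt "19 0 0" --pt "19 0 0" --turn '[0,0,0,0,0,0,0]'

```text
clock: 6.33
eef_pos: [543.5, 230.5, 60.0]
ee_rot: [-0.001, 1.565, -0.002]
wrist_force: [-5.2, 2.8, 10.4]
gripper_width: 17.0
```

>>> servo_tool --pt "0 0 0" --pt "0 0 0" --pt "0 0 0" --pt "0 0 0" --pt "-20 0 0" --pt "-60 0 0" --pt "-100 0 0" --pt "-140 0 0" --pt "-180 0 0" --pt "-180 0 0" --pt "-180 0 0" --turn '[0,0,0,0,0,0,0,0,0,0,0]' --fingers 50

```text
clock: 7.25
eef_pos: [544.0, 230.9, 242.9]
ee_rot: [-0.0, 1.56, -0.001]
wrist_force: [0.0, 0.8, -0.8]
gripper_width: 49.5
```

Run:
```python
from h import *
import pickle
np.set_printoptions(precision=1,suppress=True)
f=grab_frame("scene");pickle.dump(f,open("scene3.pkl","wb"));P=pts(f)
m=(np.hypot(P[...,0]-542,P[...,1]-231)<22)&(P[...,2]>88)&(P[...,2]<112)
v,u=np.nonzero(m);print(len(u),P[m].mean(0),P[m][:,2].max(),"top@100",plane(f,u.mean(),v.mean(),100))
m2=(np.hypot(P[...,0]-542,P[...,1]-231)<22)&(P[...,2]>50)
print(np.percentile(P[m2][:,2],[5,50,90,97]))
a=f["pixels"][130:230,280:420]
# drift details from start pictures: silhouettes edges
for n in("scene","top"):
    g=pickle.load(open(n+"0.pkl","rb"));u,v=map(int,proj(g,[545,-192,150]))
    b=g["pixels"][v-50:v+50,u-70:u+70]; a=cv2.hconcat([a,b]); print(n,u-70,v-50)
cv2.imwrite("pics/seat.png",cv2.resize(a,None,fx=1.9,fy=3.8 if 0 else 1.9,interpolation=cv2.INTER_CUBIC))
```

```text
49 [543.7 230.9  97.9] 103.79830131080394 top@100 [545.4 229.4 100. ]
[ 57.5 319.8 359.8 505.5]
scene 120 182
top 315 148
```

View pics/seat.png

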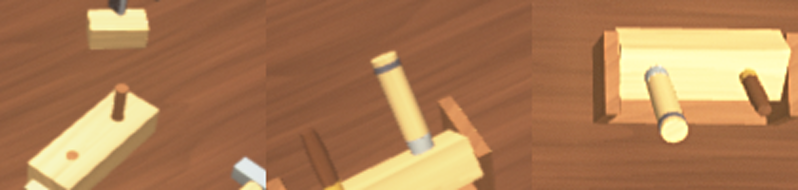

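Run:
```python
from h import *
import pickle
np.set_printoptions(precision=3,suppress=True)
N=[];C=[]
for n in("scene","top"):
    f=pickle.load(open(n+"0.pkl","rb")); P=pts(f); M,p=cam(f)
    X=P[...,0];Y=P[...,1];Z=P[...,2]
    # above rack face plane: along-axis distance from mouth line
    s=-(X-582)*np.sin(.7)+(Z-90)*np.cos(.7)
    m=(abs(Y+190)<28)&(s>22)&(s<135)&(X>440)&(X<640)&(Z>60)
    m=cv2.morphologyEx(m.astype(np.uint8),cv2.MORPH_OPEN,np.ones((3,3)))
    k,l,st,_=cv2.connectedComponentsWithStats(m); m=l==1+st[1:,4].argmax()
    v,u=np.nonzero(m); 
    # centreline: midpoints per row
    rows=np.unique(v); mid=np.array([((u[v==r].min()+u[v==r].max())/2,r) for r in rows]); w=[np.ptp(u[v==r])+1 for r in rows]
    mid=mid[4:-4]
    vx,vy,x0,y0=cv2.fitLine(mid.astype(np.float32),cv2.DIST_HUBER,0,.01,.01).ravel()
    print(n,len(u),rows[[0,-1]],np.median(w),"resid",np.abs((mid[:,0]-x0)*vy-(mid[:,1]-y0)*vx).max(),"z max",Z[m].max())
    r=[M@np.array([(a-f["cx"])/f["fx"],(b-f["cy"])/f["fy"],1]) for a,b in((x0,y0),(x0+10*vx,y0+10*vy))]
    nn=np.cross(*r);nn/=np.linalg.norm(nn);N.append(nn);C.append(nn@p)
d=np.cross(*N);d/=np.linalg.norm(d);d*=np.sign(d[2])
for z in(90,150,181.8): print(z,np.linalg.solve(np.array([N[0],N[1],[0,0,1]]),[*C,z]))
print("axis",d,"tilt",np.arccos(d[2]),"yaw of tilt",np.arctan2(d[1],d[0]))
f=pickle.load(open("top0.pkl","rb"));print("top disc",plane(f,390.3,215.9,181.8))
```

```text
scene 627 [210 254] 15.0 resid 0.6708292892722056 z max 193.01489358802849
top 464 [188 222] 14.0 resid 0.6354969528983929 z max 193.43705736086622
90 [ 584.406 -190.164   90.   ]
150 [ 532.036 -190.782  150.   ]
181.8 [ 504.28 -191.11  181.8 ]
axis [-0.658 -0.008  0.753] tilt 0.7176374287359045 yaw of tilt -3.1297951222261973
top disc [ 504.542 -193.943  181.8  ]
```

>>> servo_tool --pt "0 -422 -22" --pt "0 -422 -22" --pt "0 -422 -22" --pt "0 -422 -22" --pt "0 -422 -22" --pt "0 -422 -22" --pt "0 -422 -22" --pt "0 -422 -22" --pt "0 -422 -22" --pt "0 -422 -22" --pt "0 -422 -22" --pt "0 -422 -22" --turn '[0,0,0,0,0,0,0,0,0,0,0,0]' --fingers 55

```text
clock: 8.3
eef_pos: [519.5, -193.3, 238.5]
ee_rot: [0.004, 1.567, -0.004]
wrist_force: [0.2, 0.5, -0.0]
gripper_width: 54.9
```

>>> servo_tool --pt "30 0 0" --pt "60 0 0" --pt "60 0 0" --pt "60 0 0" --turn '[0,0,0,0]'

```text
clock: 8.63
eef_pos: [518.5, -191.2, 176.7]
ee_rot: [0.005, 1.571, -0.001]
wrist_force: [-0.0, 0.1, 1.2]
gripper_width: 55.1
```

>>> servo_tool --pt "15 0 4" --pt "30 0 4" --pt "33 0 4" --pt "33 0 4" --turn '[0,0,0,0]'

```text
clock: 8.97
eef_pos: [522.7, -190.5, 144.4]
ee_rot: [0.004, 1.571, 0.0]
wrist_force: [-0.2, -0.1, 0.2]
gripper_width: 55.3
```

>>> servo_tool --pt "0 0 0" --pt "0 0 0" --pt "0 0 0" --pt "0 0 0" --pt "0 0 0" --pt "0 0 0" --pt "0 0 0" --pt "0 0 0" --turn '[0,0,0,0,0,0,0,0]' --fingers 0 --newtons 60

```text
clock: 9.63
eef_pos: [523.1, -190.9, 146.2]
ee_rot: [0.003, 1.569, -0.001]
wrist_force: [-3.1, 1.0, 7.6]
gripper_width: 28.6
```

>>> servo_tool --pt "-8 0 -6" --pt "-15 0 -13" --pt "-23 0 -19" --pt "-31 0 -26" --pt "-38 0 -32" --pt "-46 -1 -39" --pt "-46 -1 -39" --pt "-46 -1 -39" --turn '[0,0,0,0,0,0,0,0]'

```text
clock: 10.3
eef_pos: [483.9, -192.1, 192.9]
ee_rot: [0.003, 1.568, -0.001]
wrist_force: [-0.5, 1.3, -0.4]
gripper_width: 28.4
```

>>> servo_tool --pt "-8 0 -6" --pt "-15 0 -13" --pt "-23 0 -19" --pt "-31 0 -26" --pt "-38 0 -32" --pt "-46 0 -39" --pt "-60 0 -45" --pt "-90 0 -45" --pt "-110 0 -45" --pt "-110 0 -45" --pt "-110 0 -45" --turn '[0,0,0,0,0,0,0,0,0,0,0]'

```text
clock: 11.22
eef_pos: [438.7, -192.5, 304.1]
ee_rot: [0.002, 1.567, -0.003]
wrist_force: [-0.4, -0.8, -1.4]
gripper_width: 28.1
```

```bash
cat > look.py <<'E'
from h import *
import sys
s=get_state();print(s["clock"],s["eef_pos"],s["wrist_force"],s["gripper_width"],s["joint_positions"])
f=grab_frame("scene");p=s["eef_pos"];u,v=map(int,proj(f,p-[0,0,50]));u=min(max(u,100),460);v=min(max(v,100),320)
c=f["pixels"][v-100:v+100,u-100:u+100];cv2.imwrite(sys.argv[1],cv2.resize(c,None,fx=2.5,fy=2.5,interpolation=cv2.INTER_CUBIC));print("off",u-100,v-100)
P=pts(f);m=(np.hypot(P[...,0]-p[0],P[...,1]-p[1])<170)&(abs(P[...,1]-p[1])<16)&(P[...,2]<p[2]-8)&(P[...,2]>25)
bgr=f["pixels"].astype(int)
from scipy import ndimage
l,k=ndimage.label(m); 
n=ndimage.sum(m,l,range(1,k+1))
for i in range(k):
    if n[i]>40:
        Q=P[l==i+1]
        b=[(round(a),Q[(Q[:,2]>=a)&(Q[:,2]<a+15)].mean(0).round(1).tolist()) for a in np.arange(Q[:,2].min(),Q[:,2].max(),15) if ((Q[:,2]>=a)&(Q[:,2]<a+15)).any()]
        print(int(n[i]),b)
E
python3 look.py pics/d1.png
```

```text
11.2167 [ 438.677984   -192.53769315  304.06163511] [-0.43443759 -0.76382817 -1.39914535] 28.0778902670985 [-0.68897646 -0.237212   -0.09679646  1.70779938  0.00220612 -0.68572581]
off 62 68
678 [(181, [552.4, -193.2, 188.7]), (196, [540.3, -193.1, 203.8]), (211, [527.4, -192.8, 218.8]), (226, [515.0, -192.9, 233.6]), (241, [503.6, -193.8, 248.7]), (256, [497.0, -193.5, 263.3]), (271, [484.9, -193.8, 278.3]), (286, [475.0, -192.3, 290.9])]
109 [(67, [565.4, -192.6, 74.8]), (82, [581.6, -191.3, 87.9]), (97, [599.5, -192.5, 103.7])]
```

View pics/d1.png

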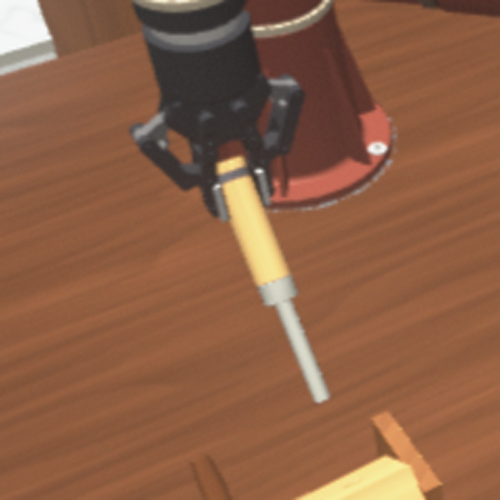

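>>> servo_tool --pt "0 0 0" --pt "0 0 0" --pt "0 0 0" --pt "0 0 0" --pt "0 0 0" --pt "0 0 0" --turn '[0,0,0,0,0,0]' --newtons 20

```text
clock: 11.77
eef_pos: [438.4, -192.1, 302.5]
ee_rot: [0.003, 1.568, -0.002]
wrist_force: [0.4, -0.0, -1.8]
gripper_width: 28.2
```

```bash
python3 look.py pics/d2.png
```

```text
11.7667 [ 438.392566  -192.1495631  302.5279127] [ 0.40091205 -0.03571684 -1.82017651] 28.19258847885258 [-0.68875311 -0.2365562  -0.09907873  1.70714456  0.00225649 -0.68565269]
off 62 69
676 [(178, [552.8, -192.7, 186.4]), (193, [541.3, -192.4, 199.9]), (208, [528.9, -192.6, 215.4]), (223, [515.7, -192.2, 230.7]), (238, [504.3, -193.2, 244.6]), (253, [497.7, -193.0, 260.7]), (268, [485.5, -193.4, 275.5]), (283, [474.5, -193.1, 289.0])]
110 [(66, [564.6, -192.0, 74.1]), (81, [580.0, -192.4, 86.9]), (96, [599.3, -191.9, 103.7]), (111, [607.9, -201.4, 111.8])]
```

>>> servo_tool --pt "0 0 -18" --pt "40 0 -18" --pt "80 0 -18" --pt "120 0 -18" --pt "126 0 -18" --pt "126 0 -18" --pt "126 0 -18" --turn '[0,0,0,0,0,0,0]'

```text
clock: 12.4
eef_pos: [421.2, -192.4, 178.6]
ee_rot: [0.002, 1.567, -0.002]
wrist_force: [0.1, -1.0, -0.9]
gripper_width: 28.4
```

>>> servo_tool --pt "0 0 10" --pt "0 0 20" --pt "0 0 30" --pt "0 0 40" --pt "0 0 50" --pt "0 0 50" --turn '[0,0,0,0,0,0]'

```text
clock: 12.9
eef_pos: [473.3, -193.6, 181.8]
ee_rot: [-0.0, 1.564, -0.004]
wrist_force: [-0.7, -0.3, -2.5]
gripper_width: 28.1
```

```bash
python3 look.py pics/d3.png
```

```text
12.9 [ 473.2924695  -193.59233751  181.8435601 ] [-0.66520474 -0.3125528  -2.51131247] 28.07643511765139 [-0.64564508 -0.18160375 -0.27135396  1.47416527  0.00185338 -0.64299739]
off 77 117
947 [(64, [586.2, -194.0, 74.4]), (79, [605.5, -193.7, 86.8]), (94, [596.7, -193.6, 102.1]), (109, [570.9, -194.0, 113.7]), (124, [522.0, -194.2, 131.9]), (139, [512.8, -195.0, 146.9]), (154, [503.7, -194.6, 161.9]), (169, [498.7, -194.1, 171.6])]
```

View pics/d3.png

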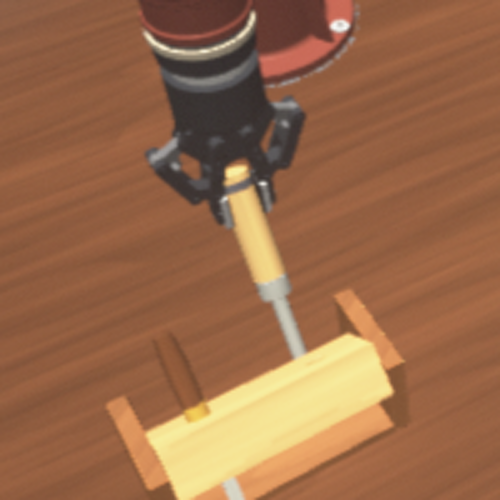

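>>> servo_tool --pt "2 0 10" --pt "4 0 20" --pt "5 0 30" --pt "5 0 40" --pt "5 0 50" --pt "5 0 60" --pt "5 0 70" --pt "5 0 75" --pt "5 0 75" --turn '[0,0,0,0,0,0,0,0,0]'

```text
clock: 13.7
eef_pos: [548.2, -194.1, 178.2]
ee_rot: [-0.001, 1.564, -0.004]
wrist_force: [-2.2, -1.3, -0.7]
gripper_width: 28.0
```

```bash
python3 look.py pics/d4.png
```

```text
13.7 [ 548.18213418 -194.11081883  178.19922424] [-2.21260846 -1.2780191  -0.7364408 ] 27.99541216617621 [-5.65590748e-01  3.32681149e-02 -7.27843892e-02  1.45701294e+00
  9.77525427e-04 -5.63304219e-01]
off 92 140
774 [(66, [599.1, -194.5, 75.5]), (81, [609.1, -194.0, 88.1]), (96, [607.9, -194.0, 103.6]), (111, [574.0, -194.8, 116.1]), (126, [555.2, -195.9, 133.7]), (141, [554.2, -195.3, 148.6]), (156, [553.0, -194.4, 162.8])]
```

>>> servo_tool --pt "0 0 5" --pt "0 0 10" --pt "0 0 10" --pt "0 0 0" --pt "0 0 -20" --pt "0 0 -40" --pt "-20 0 -40" --pt "-50 0 -40" --pt "-90 0 -40" --pt "-125 0 -40" --pt "-125 0 -40" --pt "-125 0 -40" --turn '[0,0,0,0,0,0,0,0,0,0,0,0]'

```text
clock: 14.75
eef_pos: [508.4, -194.2, 305.4]
ee_rot: [-0.003, 1.559, -0.006]
wrist_force: [-0.1, -0.6, -2.3]
gripper_width: 28.1
```

```bash
python3 look.py pics/d5.png
```

```text
14.75 [ 508.39556097 -194.23086966  305.36407357] [-0.0853211  -0.57120831 -2.27606295] 28.094987099429268 [-0.60661353 -0.05299202  0.07315236  1.68368118  0.00215499 -0.60440079]
off 75 88
517 [(143, [511.0, -194.4, 150.2]), (158, [510.4, -194.3, 165.9]), (173, [509.6, -193.8, 181.4]), (188, [508.5, -194.5, 195.0]), (203, [508.1, -194.2, 210.0]), (218, [508.8, -192.8, 224.4]), (233, [511.9, -195.6, 240.7]), (248, [511.6, -195.6, 255.6]), (263, [510.6, -196.0, 270.4]), (278, [510.5, -195.4, 285.3]), (293, [510.2, -193.9, 295.1])]
449 [(66, [610.6, -193.7, 76.2]), (81, [620.0, -195.0, 88.3]), (96, [613.9, -194.1, 103.6]), (111, [611.4, -194.2, 112.7])]
```

View pics/d5.png

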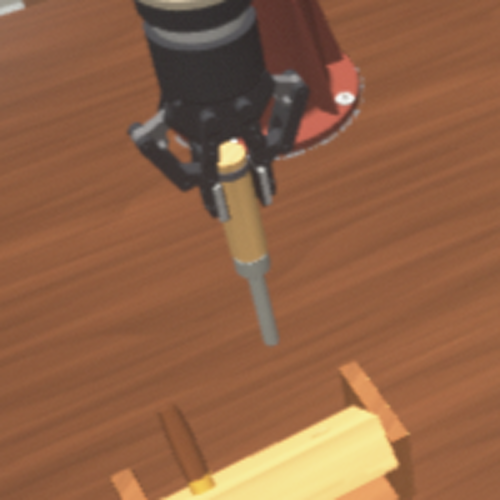

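>>> servo_tool --pt "-25 0 0" --pt "-25 35 3" --pt "-25 70 6" --pt "-25 105 9" --pt "-25 140 12" --pt "-25 175 15" --pt "-25 210 17" --pt "-25 245 20" --pt "-25 280 23" --pt "-25 315 25" --pt "-25 350 28" --pt "-25 380 30" --turn '[0,0,0,0,0,0,0,0,0,0,0,0]' --newtons 40

```text
clock: 15.8
eef_pos: [537.7, 188.7, 325.0]
ee_rot: [-0.002, 1.564, -0.004]
wrist_force: [1.0, 0.5, -1.5]
gripper_width: 28.0
```

>>> servo_tool --pt "0 20 2" --pt "0 36 2" --pt "0 42 2" --pt "5 42 2" --pt "12 42 2" --pt "17 42 2" --pt "17 42 2" --pt "17 42 2" --pt "17 42 2" --turn '[0,0,0,0,0,0,0,0,0]'

```text
clock: 16.55
eef_pos: [540.0, 229.9, 308.0]
ee_rot: [-0.001, 1.564, -0.005]
wrist_force: [0.4, 0.8, -2.1]
gripper_width: 28.3
```

```bash
python3 look.py pics/d6.png
```

```text
16.55 [540.01480046 229.93460357 307.99888645] [ 0.40316122  0.77192248 -2.13060127] 28.277295572286867 [ 0.18239733  0.08989073  0.22260803  1.69706052 -0.00472024  0.18477411]
off 249 27
450 [(144, [540.4, 228.2, 152.1]), (159, [540.2, 227.9, 165.7]), (174, [539.4, 228.4, 181.1]), (189, [538.7, 227.4, 196.3]), (204, [538.0, 228.4, 211.6]), (219, [537.8, 227.5, 224.3]), (234, [540.5, 224.4, 242.1]), (249, [540.3, 224.4, 257.2]), (264, [539.6, 223.9, 272.1]), (279, [539.3, 224.1, 286.5]), (294, [537.7, 223.4, 296.7])]
347 [(26, [576.6, 231.7, 32.8]), (41, [546.3, 228.6, 45.7]), (56, [547.0, 227.5, 63.4]), (71, [545.9, 228.2, 78.7]), (86, [544.0, 230.6, 95.4]), (101, [542.9, 230.6, 101.9])]
```

View pics/d6.png

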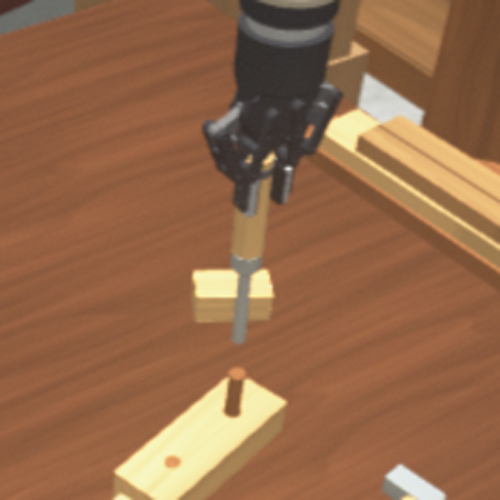

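>>> servo_tool --pt "0 0 4" --pt "0 0 4" --pt "0 0 4" --pt "0 0 4" --pt "0 0 4" --pt "0 0 4" --turn '[0,0,0,0,0,0]'

```text
clock: 17.1
eef_pos: [544.1, 230.2, 308.3]
ee_rot: [-0.001, 1.563, -0.004]
wrist_force: [0.4, 0.9, -1.4]
gripper_width: 28.2
```

```bash
python3 look.py pics/d7.png; python3 -c "
from cell import *
print(get_state()['dq']); print(job_done())"
```

```text
17.1 [544.0604442  230.16426805 308.27992844] [ 0.42118984  0.87232937 -1.43777152] 28.241510171522084 [ 0.18148786  0.10143648  0.23536163  1.69787839 -0.00466571  0.18353379]
off 250 27
449 [(144, [544.2, 227.8, 153.1]), (159, [544.2, 229.0, 166.5]), (174, [543.1, 228.0, 182.6]), (189, [543.1, 228.3, 197.2]), (204, [542.3, 227.7, 211.9]), (219, [542.2, 227.5, 224.3]), (234, [544.8, 224.8, 242.5]), (249, [544.3, 224.1, 257.1]), (264, [544.0, 224.6, 271.8]), (279, [543.0, 224.2, 286.6]), (294, [543.1, 224.5, 297.0])]
354 [(26, [576.1, 230.7, 32.2]), (41, [545.3, 228.4, 45.5]), (56, [546.2, 227.6, 62.1]), (71, [546.9, 228.5, 78.2]), (86, [543.9, 228.8, 94.6]), (101, [543.7, 232.7, 101.8])]
[-2.08402442e-03 -9.44798550e-05  2.80193267e-04 -1.22964576e-03
  7.88791730e-05 -8.82112835e-04]
the job is handed in; nothing more can be done
None
```

The job is handed in at 17.1 s on the robot's clock; the hand-in gave no verdict. The peg is seated in the open bore and let go. The drift is held upright over the peg, steel end down.

**How it went:** I put the peg in the bore, pushed until about 10 N showed it was on the bottom, then let go. I drew the drift out along its axis, but it stayed tilted in the jaws even with the grip cut to 20 N. So I turned it upright by pushing its shank against the fixed rack's edge. I then raised the grip to 40 N and carried it over the peg.

**Last checks:**

| Check | Measured | Required |
|---|---|---|
| Peg top above bench | about 100–102 mm | 100 mm when fully seated |
| Drift lean | about 0.04 rad | under 0.2 rad |
| Drift end above bench | about 142 mm (about 40 mm above the peg) | 110–200 mm |
| Drift to peg, sideways | about 2–3 mm | under 20 mm |
| Arm | practically still | drift under 30 mm/s |
| Wrist force | only about the drift's weight | – |

**Disagreement:** the camera estimates of x came out about 3–4 mm lower than the arm's own readings. I allowed for it by placing the peg and drift relative to each other in the same view.

I planned clear paths past the chisel, glue bottle, hammer and offcut, and no unexpected force showed. I did not re-measure their positions at the end.

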